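# Heft three coin-float tins at reception and hold up the full one

## Robot

A 6-joint arm with a two-finger parallel gripper is mounted at the origin on the work surface. World frame = base frame: x ahead of the robot, y to its left, z up, the work surface at z = 0. Lengths are in m, angles in rad, forces in N, time in s.
With the tool pointing down it reaches from about 0.275 to 0.75 m from the base axis. Payload 10.2 kg.
Tool frame: the origin (TCP) lies on the centre line of the jaws, within the pads' length; the fingertips stand tip_reach ahead of it and the grasp point (between the pads) lies 11 mm behind it (tip_reach is the distance from the TCP to the fingertips, in m); z points along the fingers, y is the direction in which the jaws open and shut (so a half turn about z gives the same grasp; the last joint's range is limited). The gripper opens to 85 mm and grips with 20 to 120 N. Pads are 22 mm wide; open, the fingers measure 114 mm over their backs; the gripper's body (76 mm by 85 mm) begins 54 mm behind the grasp point. The pads swing forward as they close: fully open they stand 13 mm farther back than shut.
Start: joints at [-1.328, 0.313, 1.498, -0, 1.331, -0.223], TCP at [0.236, -0.469, 0.207] pointing down, gripper open.
Joint ranges: [-2.94, 2.94], [-0.97, 2.17], [0.19, 2.56], [-1.23, 4.37], [0.02, 3.11], [-2.88, 2.88]. Speed limits (rad/s): [2.39, 2.39, 3.01, 3.14, 3.14, 3.14].

## Interface

Orientations are given as a rotation vector (axis times angle).
In Python, from rig import * gives the robot as it stands. The module is installed in compiled form; this text tells all that it offers.
- The arm moves only by the tool servo_tool, never from a script. Its argument "increments" is a list of rows, each a list of 6 numbers: the shift along the tool's x, y, z in m, then the turn, a rotation vector about the tool's x, y, z in units of 8 degrees (1.0 is 8 degrees). In form: [[x, y, z, rx, ry, rz], ...]. A call has 1 to 8 rows; each row shifts and turns the commanded pose from where the row before left it, along the tool's axes as they then stand; what a row does not reach is not made up. A row lasts 1/8 s, in which the tool goes at most 62.5 mm and 10.7 degrees, less where a joint would pass 70% of its speed; a pose out of reach is approached as far as the arm can. A call with a gripper value outside its range is refused whole. "fingers" is the closure, from -1 (fully open) to 1 (shut), so that 0 is half open, set as the call begins (left out, the last holds). The fingers move at their own pace and stop on an object; "force" is the grip in N (left out, the last holds). Time passes only in rows, so rows that do not move let the fingers close. It gives the time, the measured TCP pose, the force and the opening at its end, in the units of the state.
- state(): the state, without advancing time (a new reading comes with each control period).
- capture(name): name is "scene" or "side" or "wrist"; returns a dict with "image" (420x560x3 uint8, red, green, blue), "intrinsics" (3x3 intrinsics, pixels), "position" and "attitude" of the camera in the world. Camera axes: x right, y up, looking along -z (the intrinsics and any distortion apply to the point x, -y, -z); pixel columns grow to the right and rows downward; lengths in m; the calibration is good to about 2 mm. A picture is of the moment at which its call begins. There is no depth.
- close_job(): hands the job in, once; it reports no verdict.
The state is a dict: "time": time; "q": joint angles; "qd": joint speeds; "joint_torque": joint torques, N m; "eef_pos": TCP position; "eef_rot": TCP orientation; "contact_force": force on the tool from outside, world axes, zero at the start; "wrist_torque": the same for the moment, N m; "opening": finger opening in m.
Only numpy, scipy, OpenCV 4.12 (cv2) and the standard library are available. Lean on these libraries where they do the work, as an engineer would, in place of code of your own. Each camera call takes 0.05 s, during which the arm holds its last target.

## Task

One of the three identical closed tins on the leather mat holds the coin float and is clearly the heaviest. Going from left to right as the robot sees them, lift each tin straight up about 5 cm over its round mark, keep it there for about a second to feel its weight, and set it back upright on the same mark without dropping it; then take the heaviest and finish while still holding it up, upright and still, about 20 cm above the desk over its own mark (if the heaviest is the last one hefted it may simply be raised). The two lighter tins must be left standing on their own marks and the other things on the desk left where they are.

Things in the scene. Friction and masses are not known exactly. Their poses are not given: they have to be found in the camera images.
- tin_1: closed rigid coin tin, one of three alike: dark blue, brass bands, flat brass lid; 56 mm across (lid 57), 85 high; centre of mass at mid-height on its axis; origin: centre of underside, z up. Starts upright within 6 mm of a mark's centre; which tin is where varies. The heaviest weighs 500 to 750 g, the others 150 to 350 g each; tin numbers say nothing of weight
- tin_2: closed rigid coin tin, one of three alike: dark blue, brass bands, flat brass lid; 56 mm across (lid 57), 85 high; centre of mass at mid-height on its axis; origin: centre of underside, z up. Starts upright within 6 mm of a mark's centre; which tin is where varies. The heaviest weighs 500 to 750 g, the others 150 to 350 g each; tin numbers say nothing of weight
- tin_3: closed rigid coin tin, one of three alike: dark blue, brass bands, flat brass lid; 56 mm across (lid 57), 85 high; centre of mass at mid-height on its axis; origin: centre of underside, z up. Starts upright within 6 mm of a mark's centre; which tin is where varies. The heaviest weighs 500 to 750 g, the others 150 to 350 g each; tin numbers say nothing of weight
- mat: dark red leather mat, 120 x 390 x 6 mm, fixed, lying flat; origin at the centre of its underside, z up, y along its long side (towards the robot's left), x away from the robot. Three flat round cream marks with a brass rim, 78 mm across, lie along it 130 mm apart. Tins stand on it, undersides 6 mm above the desk (height 0).
- place_left (a point): centre of the left-hand (as the robot sees it) round mark on top of the mat, 130 mm along the mat's +y; 6 mm above the desk
- place_mid (a point): centre of the middle round mark on top of the mat, at the mat's centre; 6 mm above the desk
- place_right (a point): centre of the right-hand (as the robot sees it) round mark on top of the mat, 130 mm along the mat's -y; 6 mm above the desk
- bell: reception bell, black base 86 mm across with a brass dome, 62 mm high with its plunger; origin under its centre; loose, leave alone
- paperweight: green glass domed paperweight, 76 mm across, 42 mm high; origin under its centre; loose, leave alone
- pen_cup: black enamel pen cup, 76 mm across, 100 mm high, with pens standing to 155 mm; origin under its centre; loose, leave alone
- fob_1: bronze key fob lying flat: disc 48 mm across and 12 mm thick with a ring and a steel key reaching 95 mm along its +x; origin under the disc's centre; loose, leave alone
- fob_2: bronze key fob lying flat: disc 48 mm across and 12 mm thick with a ring and a steel key reaching 95 mm along its +x; origin under the disc's centre; loose, leave alone
- fob_3: bronze key fob lying flat: disc 48 mm across and 12 mm thick with a ring and a steel key reaching 95 mm along its +x; origin under the disc's centre; loose, leave alone
There are look-alikes about, which are no part of the job. Leave any purple or red look-alike of the tin_3 alone.

How it is judged:
On the way, in this order (a step that is already met when the one before it is completed fails the run):
1. the left tin is lifted off the mat over its mark and held there by the fingers (((height (world z) of tin_1 above 0.03 m and horizontal distance between tin_1 and place_left below 0.05 m and contact force between tin_1 and the fingers above 0.5 N) or (height (world z) of tin_2 above 0.03 m and horizontal distance between tin_2 and place_left below 0.05 m and contact force between tin_2 and the fingers above 0.5 N) or (height (world z) of tin_3 above 0.03 m and horizontal distance between tin_3 and place_left below 0.05 m and contact force between tin_3 and the fingers above 0.5 N))), for 0.3 s.
2. with a tin standing again on the left mark, the middle tin is lifted over its mark and held there (((height (world z) of tin_1 below 0.012 m and horizontal distance between tin_1 and place_left below 0.025 m and angle between tin_1's own z axis and vertical below 0.15 rad) or (height (world z) of tin_2 below 0.012 m and horizontal distance between tin_2 and place_left below 0.025 m and angle between tin_2's own z axis and vertical below 0.15 rad) or (height (world z) of tin_3 below 0.012 m and horizontal distance between tin_3 and place_left below 0.025 m and angle between tin_3's own z axis and vertical below 0.15 rad)) and ((height (world z) of tin_1 above 0.03 m and horizontal distance between tin_1 and place_mid below 0.05 m and contact force between tin_1 and the fingers above 0.5 N) or (height (world z) of tin_2 above 0.03 m and horizontal distance between tin_2 and place_mid below 0.05 m and contact force between tin_2 and the fingers above 0.5 N) or (height (world z) of tin_3 above 0.03 m and horizontal distance between tin_3 and place_mid below 0.05 m and contact force between tin_3 and the fingers above 0.5 N))), for 0.3 s.
3. with tins standing again on the left and middle marks, the right tin is lifted over its mark and held there (((height (world z) of tin_1 below 0.012 m and horizontal distance between tin_1 and place_left below 0.025 m and angle between tin_1's own z axis and vertical below 0.15 rad) or (height (world z) of tin_2 below 0.012 m and horizontal distance between tin_2 and place_left below 0.025 m and angle between tin_2's own z axis and vertical below 0.15 rad) or (height (world z) of tin_3 below 0.012 m and horizontal distance between tin_3 and place_left below 0.025 m and angle between tin_3's own z axis and vertical below 0.15 rad)) and ((height (world z) of tin_1 below 0.012 m and horizontal distance between tin_1 and place_mid below 0.025 m and angle between tin_1's own z axis and vertical below 0.15 rad) or (height (world z) of tin_2 below 0.012 m and horizontal distance between tin_2 and place_mid below 0.025 m and angle between tin_2's own z axis and vertical below 0.15 rad) or (height (world z) of tin_3 below 0.012 m and horizontal distance between tin_3 and place_mid below 0.025 m and angle between tin_3's own z axis and vertical below 0.15 rad)) and ((height (world z) of tin_1 above 0.03 m and horizontal distance between tin_1 and place_right below 0.05 m and contact force between tin_1 and the fingers above 0.5 N) or (height (world z) of tin_2 above 0.03 m and horizontal distance between tin_2 and place_right below 0.05 m and contact force between tin_2 and the fingers above 0.5 N) or (height (world z) of tin_3 above 0.03 m and horizontal distance between tin_3 and place_right below 0.05 m and contact force between tin_3 and the fingers above 0.5 N))), for 0.3 s.
At the end, for the whole second after the job is handed in: the heaviest tin is held by the fingers, underside over 140 mm above the desk, within 60 mm of over its own (free) mark, within 0.25 rad of upright, still; both lighter tins (each pressing on the mat with under 4.2 N) stand upright, untouched, still, within 25 mm of where they started (((height (world z) of tin_1 above 0.14 m and angle between tin_1's own z axis and vertical below 0.25 rad and linear speed of tin_1 below 0.03 m/s and angular speed of tin_1 below 0.3 rad/s and contact force between tin_1 and the fingers above 1 N and (horizontal distance between tin_1 and place_left below 0.06 m or horizontal distance between tin_1 and place_mid below 0.06 m or horizontal distance between tin_1 and place_right below 0.06 m) and distance of each of tin_2, tin_3 from where it was at the start of the episode below 0.025 m and angle between each of tin_2, tin_3's own z axis and vertical below 0.1 rad and linear speed of each of tin_2, tin_3 below 0.02 m/s and contact force between tin_2 and mat between 1 and 4.2 N and contact force between each of tin_2, tin_3 and tin_1 below 0.1 N and horizontal distance between each of tin_2, tin_3 and tin_1 above 0.065 m and contact force between each of tin_2, tin_3 and the fingers below 0.1 N and contact force between tin_3 and mat between 1 and 4.2 N) or (height (world z) of tin_2 above 0.14 m and angle between tin_2's own z axis and vertical below 0.25 rad and linear speed of tin_2 below 0.03 m/s and angular speed of tin_2 below 0.3 rad/s and contact force between tin_2 and the fingers above 1 N and (horizontal distance between tin_2 and place_left below 0.06 m or horizontal distance between tin_2 and place_mid below 0.06 m or horizontal distance between tin_2 and place_right below 0.06 m) and distance of each of tin_1, tin_3 from where it was at the start of the episode below 0.025 m and angle between each of tin_1, tin_3's own z axis and vertical below 0.1 rad and linear speed of each of tin_1, tin_3 below 0.02 m/s and contact force between tin_1 and mat between 1 and 4.2 N and contact force between each of tin_1, tin_3 and tin_2 below 0.1 N and horizontal distance between each of tin_1, tin_3 and tin_2 above 0.065 m and contact force between each of tin_1, tin_3 and the fingers below 0.1 N and contact force between tin_3 and mat between 1 and 4.2 N) or (height (world z) of tin_3 above 0.14 m and angle between tin_3's own z axis and vertical below 0.25 rad and linear speed of tin_3 below 0.03 m/s and angular speed of tin_3 below 0.3 rad/s and contact force between tin_3 and the fingers above 1 N and (horizontal distance between tin_3 and place_left below 0.06 m or horizontal distance between tin_3 and place_mid below 0.06 m or horizontal distance between tin_3 and place_right below 0.06 m) and distance of each of tin_1, tin_2 from where it was at the start of the episode below 0.025 m and angle between each of tin_1, tin_2's own z axis and vertical below 0.1 rad and linear speed of each of tin_1, tin_2 below 0.02 m/s and contact force between tin_1 and mat between 1 and 4.2 N and contact force between each of tin_1, tin_2 and tin_3 below 0.1 N and horizontal distance between each of tin_1, tin_2 and tin_3 above 0.065 m and contact force between each of tin_1, tin_2 and the fingers below 0.1 N and contact force between tin_2 and mat between 1 and 4.2 N))); the arm keeps its last pose, push and grip.
It fails at once if a tin is let go more than 2 cm above the mat ((height (world z) of tin_1 above 0.027 m and contact force between tin_1 and the fingers below 0.05 N) or (height (world z) of tin_2 above 0.027 m and contact force between tin_2 and the fingers below 0.05 N) or (height (world z) of tin_3 above 0.027 m and contact force between tin_3 and the fingers below 0.05 N)).
It fails at once if a tin is tipped over (angle between any of tin_1, tin_2, tin_3's own z axis and vertical above 0.6 rad).
It fails at once if a bystander (bell, paperweight, pen cup or key fob) is moved by more than 3 cm (distance of any of bell, paperweight, pen_cup, fob_1, fob_2, fob_3 from where it was at the start of the episode above 0.03 m).
It also fails if it takes over 67 s, if anything falls off the work surface, if the arm or the gripper's body presses on something with over 40 N, if the wrist force passes 120 N, or if a joint passes its speed limit or range.

## Working session

There is one attempt and no reset: what is moved stays moved. The work goes in short steps, Python scripts to look and compute and a tool call to move; the robot and the scene stay as the last step left them, time stands still between calls to the robot, and variables do not carry over. Pictures are saved under pics/ and viewed, and the job is handed in when it is done.

Besides the shell and the picture viewer there is one more tool, called after "Emit:" as a command line: name --pt "numbers of a row" for each row, then --argument value for the rest. servo_tool: Moves the arm, as the interface text tells. Its arguments: {"type":"object","properties":{"increments":{"type":"array","items":{"type":"array","items":{"type":"number"}}},"fingers":{"type":"number"},"force":{"type":"number"}},"required":["increments"]}

```bash
mkdir -p pics
cat > h.py <<'E'
from rig import *
import numpy as np, cv2
from scipy.spatial.transform import Rotation as R
def snap(n,f):
    c=capture(n); cv2.imwrite('pics/'+f,cv2.cvtColor(c['image'],cv2.COLOR_RGB2BGR)); return c
def att(c):
    a=np.array(c['attitude'],float)
    return a if a.shape==(3,3) else (R.from_rotvec(a).as_matrix() if a.size==3 else R.from_quat(a).as_matrix())
def ray(c,u,v,z):
    K=np.array(c['intrinsics']); d=np.linalg.inv(K)@[u,v,1]; d=att(c)@[d[0],-d[1],-d[2]]
    p=np.array(c['position']); return p+d*(z-p[2])/d[2]
E
python3 - <<'E'
from h import *
for n in ['scene','side','wrist']:
    c=snap(n,n+'0.png'); print(n,{k:(np.array(v).round(3).tolist()) for k,v in c.items() if k!='image'})
print(state())
E
```

```text
scene {'intrinsics': [[528.761, 0.0, 271.35], [0.0, 528.761, 211.026], [0.0, 0.0, 1.0]], 'position': [1.438, 0.238, 1.293], 'attitude': [0.432, 0.557, 1.71]}
side {'intrinsics': [[456.335, 0.0, 289.336], [0.0, 456.335, 209.815], [0.0, 0.0, 1.0]], 'position': [-0.043, 0.794, 0.757], 'attitude': [0.4, -1.13, -2.267]}
wrist {'intrinsics': [[302.414, 0.0, 282.129], [0.0, 302.414, 206.621], [0.0, 0.0, 1.0]], 'position': [0.309, -0.434, 0.374], 'attitude': [-0.289, 0.179, -1.096]}
{'time': 0.15, 'q': array([-1.32842850e+00,  3.13315898e-01,  1.49821560e+00,  1.78325627e-05,
        1.33101978e+00, -2.23383454e-01]), 'qd': array([-7.75640896e-04, -8.58302906e-04, -1.82956147e-03, -2.14648861e-03,
       -1.27463687e-05,  2.77745431e-04]), 'joint_torque': array([ 1.80537780e-03, -4.12368822e+01, -2.59797746e+01, -1.61163098e-04,
        3.24051449e-03, -2.26723370e-05]), 'eef_pos': array([ 0.23572571, -0.46887616,  0.20678709]), 'eef_rot': array([-3.05585965e+00, -7.24777992e-01, -1.29084181e-05]), 'contact_force': array([-0.03970416, -0.88333259,  0.01381133]), 'wrist_torque': array([0.04114875, 0.02423713, 0.00304847]), 'opening': 0.08555715295588807}
```

View pics/scene0.png

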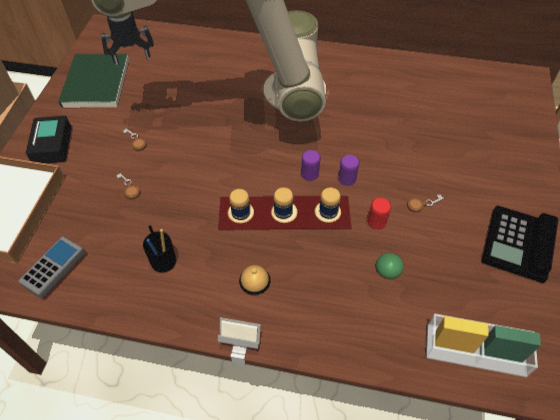

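View pics/side0.png

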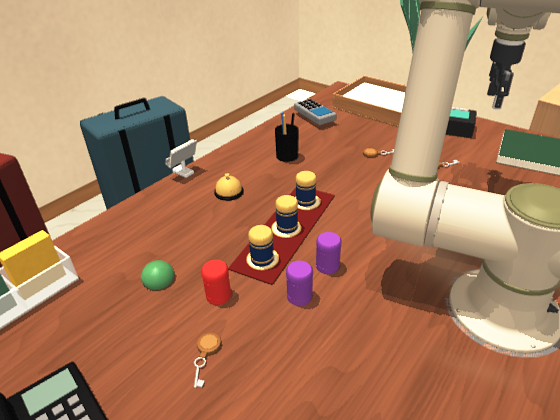

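View pics/wrist0.png

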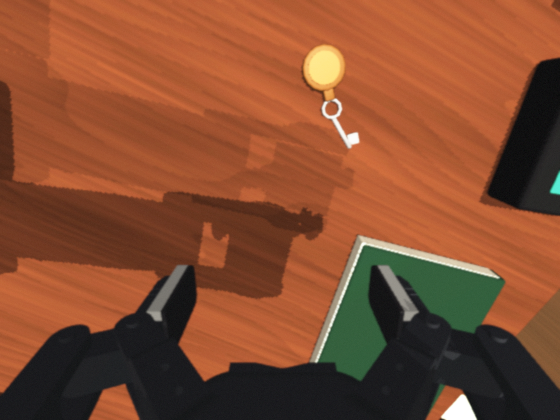

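The scene view looks back at the robot. The tins stand on the mat at about (239,205), (284,203) and (330,203), and the robot's left tin is the one at image right. Purple look-alikes are at (311,165) and (348,170), and a red one at (380,213). Next I'll measure the tins and mat.

Run:
```python
from h import *
cs={n:capture(n) for n in ['scene','side']}
roi={'scene':(180,230,215,350),'side':(165,280,225,340)}
L={}
for n,c in cs.items():
    r0,r1,c0,c1=roi[n]; im=c['image'][r0:r1,c0:c1]
    hsv=cv2.cvtColor(im,cv2.COLOR_RGB2HSV)
    m=cv2.inRange(hsv,(12,130,120),(28,255,255))
    k,lab,st,ce=cv2.connectedComponentsWithStats(m)
    b=[(st[i],ce[i]+[c0,r0]) for i in range(1,k) if st[i][4]>100]
    b.sort(key=lambda t:t[1][0]); 
    L[n]=b
    for s,e in b: print(n,s[:5]+[c0,r0,0,0,0],e.round(1))
    cv2.imwrite(f'pics/z_{n}.png',cv2.cvtColor(cv2.resize(im,None,fx=5 if n=='scene' else 5,fy=5,interpolation=cv2.INTER_CUBIC),cv2.COLOR_RGB2BGR))
def rd(c,u,v):
    a=np.array(c['position']); d=ray(c,u,v,0)-a; return a,d/np.linalg.norm(d)
A=sorted(L['scene'],key=lambda t:-t[1][0]); B=sorted(L['side'],key=lambda t:t[1][0])
for (s,e),(t,f) in zip(A,B):
    a,d=rd(cs['scene'],*e); b,g=rd(cs['side'],*f)
    x=np.linalg.lstsq(np.c_[d,-g],b-a,rcond=None)[0]
    print('tri',(a+d*x[0]).round(4),(b+g*x[1]).round(4), ray(cs['scene'],*e,0.08).round(4), ray(cs['side'],*f,.08).round(4))
# mat
for n,c in cs.items():
    hsv=cv2.cvtColor(c['image'],cv2.COLOR_RGB2HSV)
    m=((hsv[...,0]>165)|(hsv[...,0]<5))&(hsv[...,1]>150)&(hsv[...,2]<130)
    m=m.astype(np.uint8); r0,r1,c0,c1=roi[n]; mm=np.zeros_like(m); mm[r0-10:r1+10,c0-10:c1+10]=m[r0-10:r1+10,c0-10:c1+10]
    mm=cv2.morphologyEx(mm,cv2.MORPH_OPEN,np.ones((3,3)))
    pts=cv2.findNonZero(mm); q=cv2.minAreaRect(cv2.convexHull(pts)); h=cv2.approxPolyDP(cv2.convexHull(pts),5,True)[:,0]
    print(n,[(p.tolist(),ray(c,*p,0.006)[:2].round(3).tolist()) for p in h])
```

```text
scene [229 188  20  19 295] [238.6 196.9]
scene [273 187  20  18 290] [283.  195.6]
scene [321 187  20  18 291] [330.3 195.5]
side [225 173  17  24 291] [231.7 185.4]
side [248 225  33  20 431] [260.4 234.6]
side [275 195  25  18 343] [286.1 203.5]
side [295 170  22  17 285] [305.4 178.2]
tri [0.5911 0.201  0.1844] [0.5886 0.1964 0.1865] [0.5113 0.1975 0.08  ] [0.7065 0.085  0.08  ]
tri [0.5228 0.0615 0.0594] [0.5611 0.1423 0.0194] [0.5381 0.0645 0.08  ] [0.5114 0.1958 0.08  ]
tri [ 0.5545 -0.0639  0.062 ] [0.5888 0.0009 0.0215] [ 0.5675 -0.0595  0.08  ] [0.5385 0.0639 0.08  ]
scene [([350, 228], [0.561, 0.268]), ([219, 229], [0.639, -0.106]), ([220, 200], [0.537, -0.13]), ([347, 196], [0.447, 0.245])]Traceback (most recent call last):
  File "<stdin>", line 28, in <module>
cv2.error: OpenCV(4.12.0) /io/opencv/modules/imgproc/src/convhull.cpp:143: error: (-215:Assertion failed) total >= 0 && (depth == CV_32F || depth == CV_32S) in function 'convexHull'
```

```bash
ls pics
```

```text
scene0.png
side0.png
wrist0.png
z_scene.png
z_side.png
```

Emit:
servo_tool --pt "0 0 0 0 0 0.9" --pt "0 0 0 0 0 0.9" --pt "0.029 -0.042 0 0 0 0" --pt "0.029 -0.042 0 0 0 0" --pt "0.029 -0.042 0 0 0 0" --pt "0.029 -0.042 0 0 0 0" --pt "0.029 -0.042 0 0 0 0" --pt "0.029 -0.042 0 0 0 0" --fingers -1 --force 60

```text
time: 1.25
eef_pos: [0.3525, -0.1843, 0.2073]
eef_rot: [3.123, 0.336, 0.0]
contact_force: [0.6, -0.5, 0.4]
opening: 0.0854
```

Emit:
servo_tool --pt "0.029 -0.042 0 0 0 0" --pt "0.029 -0.042 0 0 0 0" --pt "0.029 -0.042 0 0 0 0" --pt "0.029 -0.042 0 0 0 0" --pt "0.029 -0.042 0 0 0 0" --pt "0.029 -0.042 0 0 0 0" --pt "0.0 0.0 0 0 0 0" --pt "0.0 0.0 0 0 0 0"

```text
time: 2.25
eef_pos: [0.4683, 0.0971, 0.207]
eef_rot: [3.123, 0.337, -0.001]
contact_force: [1.3, -0.2, 1.1]
opening: 0.0856
```

```bash
cat >> h.py <<'E'
def tgt(p,zt,head=None):
    s=state(); M=R.from_rotvec(s['eef_rot']).as_matrix(); d=np.array([p[0],p[1],zt])-s['eef_pos']
    print('t',round(s['time'],2),'pos',s['eef_pos'].round(4),'heading',np.degrees(np.arctan2(M[1,0],M[0,0])).round(2),'tilt',M[:,2].round(3),'F',s['contact_force'].round(2),'open',round(s['opening'],4))
    print('tool delta',(M.T@d).round(4))
E
python3 - <<'E'
from h import *
tgt((0.5113,0.1967),0.05)
c=snap('wrist','w1.png'); s=capture('side'); s=s; print(ray(s,305.4,178.2,.08))
cv2.imwrite('pics/s1.png',cv2.cvtColor(s['image'],cv2.COLOR_RGB2BGR))
E
```

```text
t 2.25 pos [0.4683 0.0971 0.207 ] heading 12.3 tilt [-0.001 -0.    -1.   ] F [ 1.26 -0.22  1.09] open 0.0856
tool delta [ 0.0633 -0.0882  0.157 ]
[ 0.56824792 -0.06045304  0.08      ]
```

View pics/w1.png

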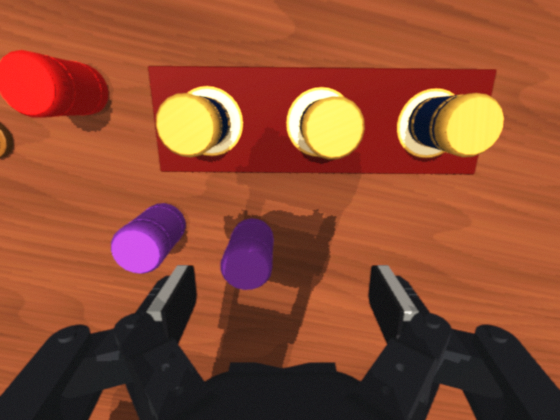

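View pics/s1.png

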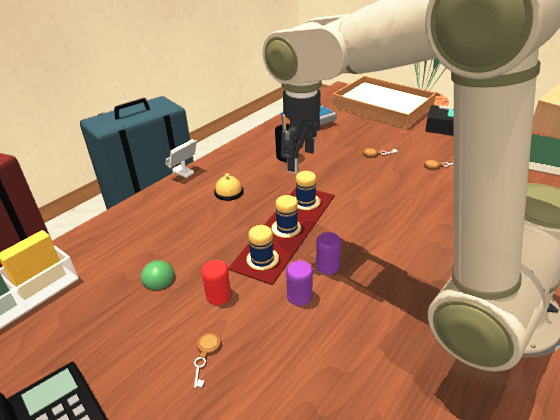

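The wrist view shows the row parallel to the jaw axis, with lids at about (188,125), (333,128) and (472,124). I'll refine their positions from the lid tops.

Run:
```python
from h import *
c=capture('wrist'); hsv=cv2.cvtColor(c['image'],cv2.COLOR_RGB2HSV)
m=cv2.inRange(hsv,(20,120,190),(32,255,255)); m=cv2.morphologyEx(m,cv2.MORPH_OPEN,np.ones((9,9)))
k,lab,st,ce=cv2.connectedComponentsWithStats(m)
for i in range(1,k):
    if st[i][4]>800:
        cn=max(cv2.findContours((lab==i).astype(np.uint8),0,2)[0],key=len)
        (u,v),r=cv2.minEnclosingCircle(cn); e=cv2.fitEllipse(cn)
        print((round(u),round(v)),round(r,1),ray(c,u,v,.091).round(4),np.round(e[0],1),np.round(e[1],1),ray(c,*e[0],.091).round(4))
```

```text
(185, 124) 30.7 [0.5139 0.195  0.091 ] [184.5 124.2] [55.  60.8] [0.5137 0.1952 0.091 ]
(473, 124) 31.5 [ 0.5686 -0.0603  0.091 ] [472.9 123.7] [53.3 62.5] [ 0.5691 -0.0596  0.091 ]
(332, 126) 30.4 [0.5402 0.0641 0.091 ] [332.9 126.5] [56.  59.7] [0.54   0.0634 0.091 ]
```

Emit:
servo_tool --pt "0.016 -0.022 0 0 0 0" --pt "0.016 -0.022 0 0 0 0" --pt "0.016 -0.022 0 0 0 0" --pt "0.016 -0.021 0 0 0 0" --pt "0 0 0.03 0 0 0" --pt "0 0 0.02 0 0 0" --pt "0 0 0 0 0 0" --pt "0 0 0 0 0 0"

```text
time: 3.4
eef_pos: [0.5131, 0.1956, 0.1583]
eef_rot: [-3.124, -0.335, -0.003]
contact_force: [0.8, -0.4, 0.8]
opening: 0.0855
```

Run:
```python
from h import *
tgt((0.5125,0.196),0.05)
snap('wrist','w2.png')
```

```text
t 3.4 pos [0.5131 0.1956 0.1583] heading 12.24 tilt [ 0.002  0.    -1.   ] F [ 0.78 -0.37  0.83] open 0.0855
tool delta [-0.0007 -0.0005  0.1083]
```

View pics/w2.png

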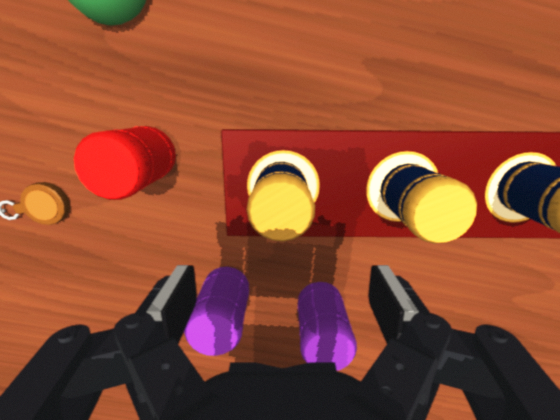

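The left tin is centred between the open fingers, at column 281. The purple look-alikes are well behind, towards the robot. Descending.

Emit:
servo_tool --pt "0 0 0.02 0 0 0" --pt "0 0 0.025 0 0 0" --pt "0 0 0.025 0 0 0" --pt "0 0 0.02 0 0 0" --pt "0 0 0.01 0 0 0" --pt "0 0 0.008 0 0 0" --pt "0 0 0 0 0 0" --pt "0 0 0 0 0 0"

```text
time: 4.45
eef_pos: [0.513, 0.1961, 0.0498]
eef_rot: [-3.124, -0.336, -0.002]
contact_force: [0.1, -0.5, 0.2]
opening: 0.0854
```

Run:
```python
from h import *
tgt((0.5125,0.196),0.05)
snap('side','s3.png')
c=capture('scene');print([ray(c,*p,.085).round(3) for p in [(311,155),(348,160)]])
```

```text
t 4.45 pos [0.513  0.1961 0.0498] heading 12.29 tilt [ 0.001  0.    -1.   ] F [ 0.1  -0.46  0.23] open 0.0854
tool delta [-0.0005  0.     -0.0002]
[array([0.374, 0.119, 0.085]), array([0.372, 0.231, 0.085])]
```

View pics/s3.png

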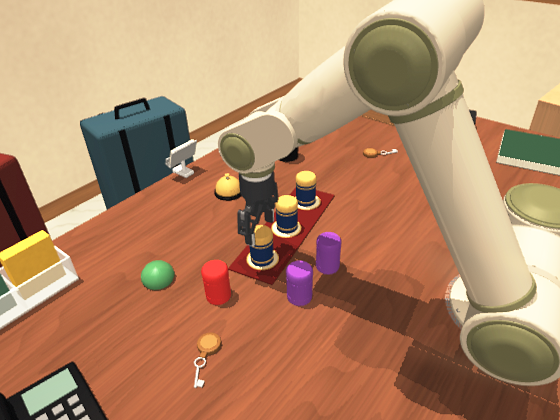

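Emit:
servo_tool --pt "0 0 0 0 0 0" --pt "0 0 0 0 0 0" --pt "0 0 0 0 0 0" --pt "0 0 0 0 0 0" --pt "0 0 0 0 0 0" --pt "0 0 0 0 0 0" --fingers 1 --force 50

```text
time: 5.3
eef_pos: [0.5129, 0.1962, 0.0498]
eef_rot: [-3.123, -0.336, -0.002]
contact_force: [-0.7, 1.0, 5.5]
opening: 0.0539
```

Emit:
servo_tool --pt "0 0 -0.005 0 0 0" --pt "0 0 -0.01 0 0 0" --pt "0 0 -0.012 0 0 0" --pt "0 0 -0.012 0 0 0" --pt "0 0 -0.008 0 0 0" --pt "0 0 -0.003 0 0 0" --pt "0 0 0 0 0 0" --pt "0 0 0 0 0 0"

```text
time: 6.3
eef_pos: [0.5123, 0.196, 0.0988]
eef_rot: [-3.124, -0.336, 0.001]
contact_force: [0.2, 0.5, -3.8]
opening: 0.0539
```

Emit:
servo_tool --pt "0 0 0 0 0 0" --pt "0 0 0 0 0 0" --pt "0 0 0 0 0 0" --pt "0 0 0 0 0 0" --pt "0 0 0 0 0 0" --pt "0 0 0 0 0 0"

```text
time: 7.05
eef_pos: [0.5126, 0.1961, 0.0992]
eef_rot: [-3.124, -0.336, 0.0]
contact_force: [-0.6, 0.5, -2.0]
opening: 0.0541
```

Run:
```python
from h import *
tgt((0.5125,0.196),0.05)
s=state();print(s['joint_torque'].round(2))
snap('side','s4.png')
tgt((0.5125,0.196),0.05)
```

```text
t 7.05 pos [0.5126 0.1961 0.0992] heading 12.29 tilt [-0.  0. -1.] F [-0.58  0.49 -1.98] open 0.0541
tool delta [-0.0001  0.0001  0.0492]
[ -0.   -47.14 -24.18   0.     0.     0.  ]
t 7.1 pos [0.5126 0.1961 0.0992] heading 12.29 tilt [-0.  0. -1.] F [-0.49 -0.51 -2.9 ] open 0.054
tool delta [-0.0001  0.0001  0.0492]
```

View pics/s4.png

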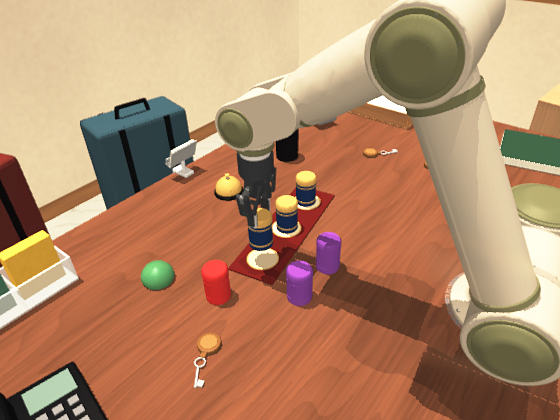

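The tin hangs clear of its mark and reads about 2–3 N, so it's light. Setting it back.

Emit:
servo_tool --pt "0 0 0.008 0 0 0" --pt "0 0 0.012 0 0 0" --pt "0 0 0.012 0 0 0" --pt "0 0 0.008 0 0 0" --pt "0 0 0.005 0 0 0" --pt "0 0 0.003 0 0 0" --pt "0 0 0.001 0 0 0" --pt "0 0 0 0 0 0"

```text
time: 8.1
eef_pos: [0.5127, 0.1961, 0.0504]
eef_rot: [-3.123, -0.336, -0.001]
contact_force: [-0.3, -1.0, -3.3]
opening: 0.0542
```

Run:
```python
from h import *
tgt((0.5125,0.196),0.05)
```

```text
t 8.1 pos [0.5127 0.1961 0.0504] heading 12.29 tilt [ 0.  0. -1.] F [-0.32 -1.02 -3.3 ] open 0.0542
tool delta [-0.0002  0.0001  0.0004]
```

Emit:
servo_tool --pt "0 0 0.001 0 0 0" --pt "0 0 0 0 0 0" --pt "0 0 0 0 0 0"

```text
time: 8.48
eef_pos: [0.513, 0.1962, 0.0498]
eef_rot: [-3.123, -0.336, -0.002]
contact_force: [-0.5, 0.5, 5.9]
opening: 0.054
```

Contact reads +5.9 N, so the tin is down. Releasing.

Emit:
servo_tool --pt "0 0 0 0 0 0" --pt "0 0 0 0 0 0" --pt "0 0 0 0 0 0" --pt "0 0 0 0 0 0" --fingers -1

```text
time: 8.98
eef_pos: [0.5125, 0.196, 0.0491]
eef_rot: [3.124, 0.336, -0.0]
contact_force: [-0.6, -0.6, 0.2]
opening: 0.0852
```

Emit:
servo_tool --pt "0 0 -0.01 0 0 0" --pt "0 0 -0.025 0 0 0" --pt "0 0 -0.03 0 0 0" --pt "0 0 -0.03 0 0 0" --pt "0 0 -0.015 0 0 0" --pt "0 0 0 0 0 0"

```text
time: 9.72
eef_pos: [0.5129, 0.1961, 0.1598]
eef_rot: [-3.123, -0.336, -0.002]
contact_force: [0.2, 0.0, 1.1]
opening: 0.0852
```

Run:
```python
from h import *
tgt((0.539,0.064),0.05)
snap('wrist','w5.png');snap('side','s5.png')
```

```text
t 9.72 pos [0.5129 0.1961 0.1598] heading 12.29 tilt [ 0.002  0.    -1.   ] F [0.16 0.04 1.13] open 0.0852
tool delta [-0.0027  0.1346  0.1098]
```

View pics/w5.png

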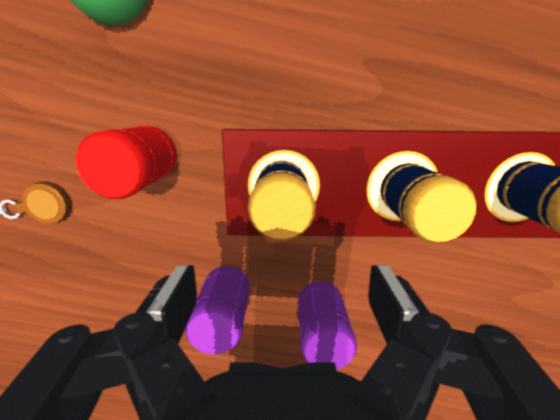

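View pics/s5.png

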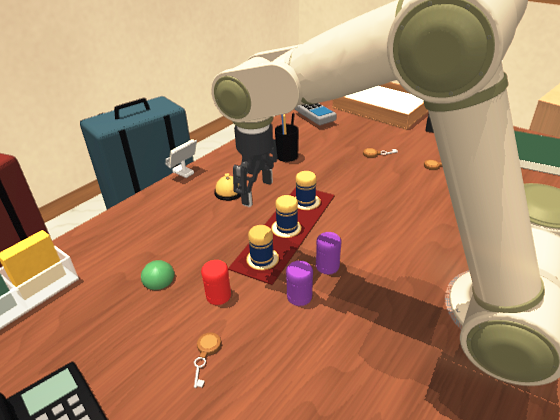

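The left tin stands back on its mark (wrist view, 282,205). Next is the middle tin.

Emit:
servo_tool --pt "0 0.025 0 0 0 0" --pt "-0.001 0.03 0 0 0 0" --pt "-0.001 0.03 0 0 0 0" --pt "-0.001 0.03 0 0 0 0" --pt "0 0.02 0 0 0 0" --pt "0 0 0 0 0 0" --pt "0 0 0 0 0 0"

```text
time: 10.7
eef_pos: [0.5381, 0.0643, 0.1589]
eef_rot: [-3.123, -0.337, 0.001]
contact_force: [-0.2, -0.4, 0.4]
opening: 0.0853
```

Run:
```python
from h import *
tgt((0.539,0.064),0.05)
snap('wrist','w6.png')
```

```text
t 10.7 pos [0.5381 0.0643 0.1589] heading 12.32 tilt [-0.001  0.    -1.   ] F [-0.17 -0.42  0.44] open 0.0853
tool delta [0.0008 0.0005 0.1089]
```

View pics/w6.png

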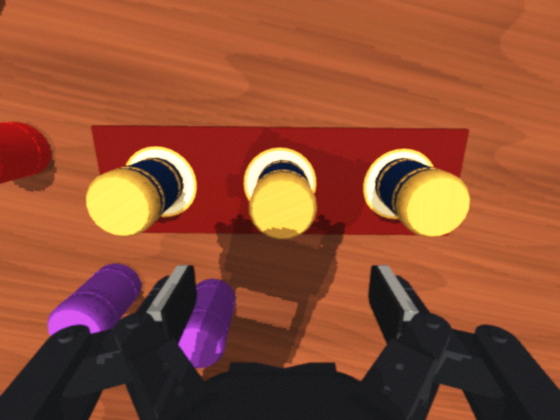

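The middle tin is centred at column 283. Descending, gripping and lifting.

Emit:
servo_tool --pt "0 0 0.02 0 0 0" --pt "0 0 0.025 0 0 0" --pt "0 0 0.025 0 0 0" --pt "0 0 0.02 0 0 0" --pt "0 0 0.01 0 0 0" --pt "0 0 0.009 0 0 0" --pt "0 0 0 0 0 0" --pt "0 0 0 0 0 0"

```text
time: 11.75
eef_pos: [0.5387, 0.0635, 0.0508]
eef_rot: [3.123, 0.336, 0.002]
contact_force: [0.1, -0.6, -0.4]
opening: 0.0856
```

Emit:
servo_tool --pt "0 0 0 0 0 0" --pt "0 0 0 0 0 0" --pt "0 0 0 0 0 0" --pt "0 0 0 0 0 0" --pt "0 0 0 0 0 0" --pt "0 0 0 0 0 0" --fingers 1 --force 50

```text
time: 12.5
eef_pos: [0.5386, 0.0637, 0.0508]
eef_rot: [-3.123, -0.336, -0.001]
contact_force: [-1.0, 2.4, 5.5]
opening: 0.054
```

Emit:
servo_tool --pt "0 0 -0.005 0 0 0" --pt "0 0 -0.01 0 0 0" --pt "0 0 -0.012 0 0 0" --pt "0 0 -0.012 0 0 0" --pt "0 0 -0.008 0 0 0" --pt "0 0 -0.003 0 0 0" --pt "0 0 0 0 0 0" --pt "0 0 0 0 0 0"

```text
time: 13.5
eef_pos: [0.5381, 0.0635, 0.0998]
eef_rot: [-3.123, -0.336, 0.001]
contact_force: [-0.1, 0.5, -7.4]
opening: 0.054
```

Emit:
servo_tool --pt "0 0 0 0 0 0" --pt "0 0 0 0 0 0" --pt "0 0 0 0 0 0" --pt "0 0 0 0 0 0" --pt "0 0 0 0 0 0" --pt "0 0 0 0 0 0"

```text
time: 14.25
eef_pos: [0.5384, 0.0635, 0.1002]
eef_rot: [3.124, 0.336, 0.0]
contact_force: [-0.7, 0.4, -6.3]
opening: 0.0538
```

Run:
```python
from h import *
tgt((0.5125,0.196),0.05)
snap('side','s7.png')
tgt((0.5125,0.196),0.05)
```

```text
t 14.25 pos [0.5384 0.0635 0.1002] heading 12.29 tilt [ 0. -0. -1.] F [-0.65  0.41 -6.32] open 0.0538
tool delta [ 0.0029 -0.135   0.0502]
t 14.3 pos [0.5384 0.0635 0.1002] heading 12.29 tilt [ 0.  0. -1.] F [ 0.03  0.85 -6.69] open 0.0539
tool delta [ 0.0029 -0.135   0.0502]
```

View pics/s7.png

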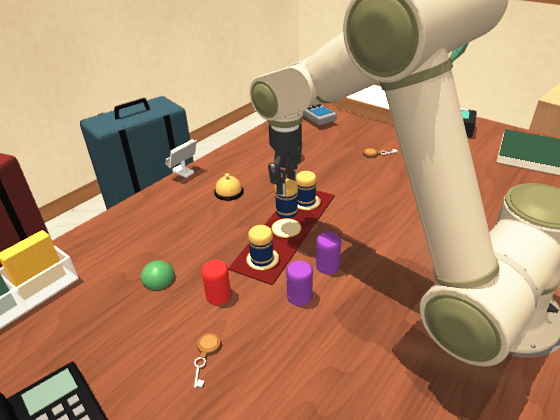

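The middle tin is lifted and reads about 6.5 N, so it is clearly heavier. Setting it back.

Emit:
servo_tool --pt "0 0 0.008 0 0 0" --pt "0 0 0.012 0 0 0" --pt "0 0 0.012 0 0 0" --pt "0 0 0.008 0 0 0" --pt "0 0 0.005 0 0 0" --pt "0 0 0.003 0 0 0" --pt "0 0 0.002 0 0 0" --pt "0 0 0 0 0 0"

```text
time: 15.3
eef_pos: [0.5387, 0.0636, 0.0509]
eef_rot: [3.123, 0.336, 0.002]
contact_force: [-1.4, 1.5, 0.6]
opening: 0.054
```

Emit:
servo_tool --pt "0 0 0 0 0 0" --pt "0 0 0 0 0 0"

```text
time: 15.55
eef_pos: [0.5387, 0.0636, 0.0509]
eef_rot: [3.123, 0.336, 0.002]
contact_force: [-2.1, 1.5, 4.9]
opening: 0.0536
```

Emit:
servo_tool --pt "0 0 0 0 0 0" --pt "0 0 0 0 0 0" --pt "0 0 0 0 0 0" --pt "0 0 0 0 0 0" --fingers -1

```text
time: 16.05
eef_pos: [0.5384, 0.0635, 0.0502]
eef_rot: [3.124, 0.336, 0.0]
contact_force: [-0.1, -0.2, -0.2]
opening: 0.0856
```

Emit:
servo_tool --pt "0 0 -0.01 0 0 0" --pt "0 0 -0.025 0 0 0" --pt "0 0 -0.03 0 0 0" --pt "0 0 -0.03 0 0 0" --pt "0 0 -0.015 0 0 0" --pt "0 0 0 0 0 0"

```text
time: 16.8
eef_pos: [0.5387, 0.0635, 0.1608]
eef_rot: [3.123, 0.336, 0.002]
contact_force: [-0.1, -0.5, 0.4]
opening: 0.0857
```

Run:
```python
from h import *
tgt((0.568,-0.060),0.05)
snap('wrist','w8.png')
```

```text
t 16.8 pos [0.5387 0.0635 0.1608] heading 12.29 tilt [ 0.002 -0.    -1.   ] F [-0.12 -0.47  0.38] open 0.0857
tool delta [0.0022 0.1269 0.1109]
```

View pics/w8.png

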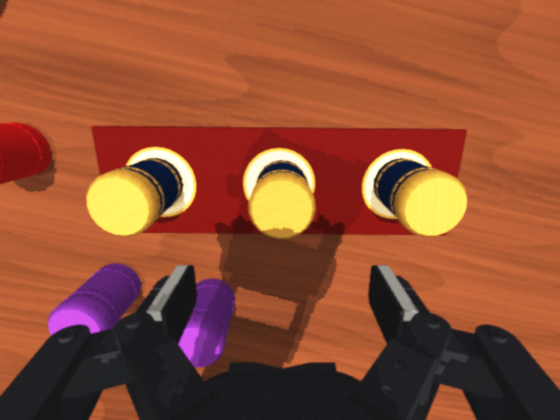

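All three tins are standing on their marks. Moving to the right tin.

Emit:
servo_tool --pt "0 0.025 0 0 0 0" --pt "0.001 0.03 0 0 0 0" --pt "0.001 0.03 0 0 0 0" --pt "0 0.025 0 0 0 0" --pt "0 0.017 0 0 0 0" --pt "0 0 0 0 0 0" --pt "0 0 0 0 0 0"

```text
time: 17.73
eef_pos: [0.5671, -0.0594, 0.1599]
eef_rot: [-3.123, -0.337, 0.001]
contact_force: [0.3, 1.1, -0.6]
opening: 0.0853
```

Run:
```python
from h import *
tgt((0.568,-0.060),0.05)
snap('wrist','w9.png')
```

```text
t 17.73 pos [ 0.5671 -0.0594  0.1599] heading 12.32 tilt [-0.001  0.    -1.   ] F [ 0.29  1.1  -0.59] open 0.0853
tool delta [0.0008 0.0009 0.1099]
```

View pics/w9.png

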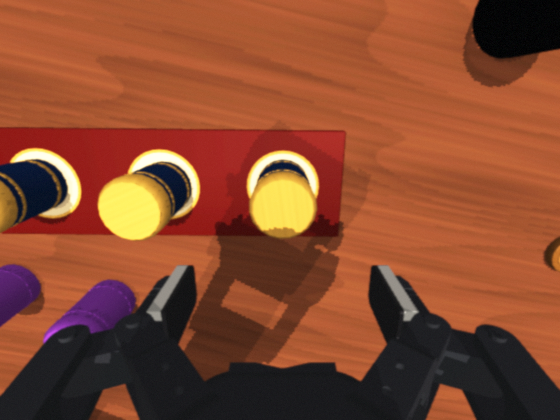

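The right tin is centred at column 283. Same sequence.

Emit:
servo_tool --pt "0 0 0.02 0 0 0" --pt "0 0 0.025 0 0 0" --pt "0 0 0.025 0 0 0" --pt "0 0 0.02 0 0 0" --pt "0 0 0.01 0 0 0" --pt "0 0 0.01 0 0 0" --pt "0 0 0 0 0 0" --pt "0 0 0 0 0 0"

```text
time: 18.77
eef_pos: [0.5677, -0.0602, 0.0508]
eef_rot: [3.123, 0.336, 0.001]
contact_force: [0.7, 0.4, -0.3]
opening: 0.0855
```

Emit:
servo_tool --pt "0 0 0 0 0 0" --pt "0 0 0 0 0 0" --pt "0 0 0 0 0 0" --pt "0 0 0 0 0 0" --pt "0 0 0 0 0 0" --pt "0 0 0 0 0 0" --fingers 1 --force 50

```text
time: 19.52
eef_pos: [0.5677, -0.0601, 0.051]
eef_rot: [3.123, 0.336, 0.002]
contact_force: [-0.7, 1.1, 4.7]
opening: 0.054
```

Emit:
servo_tool --pt "0 0 -0.005 0 0 0" --pt "0 0 -0.01 0 0 0" --pt "0 0 -0.012 0 0 0" --pt "0 0 -0.012 0 0 0" --pt "0 0 -0.008 0 0 0" --pt "0 0 -0.003 0 0 0" --pt "0 0 0 0 0 0" --pt "0 0 0 0 0 0"

```text
time: 20.52
eef_pos: [0.5671, -0.0601, 0.0998]
eef_rot: [-3.123, -0.336, 0.001]
contact_force: [0.2, -0.3, -2.9]
opening: 0.0541
```

Emit:
servo_tool --pt "0 0 0 0 0 0" --pt "0 0 0 0 0 0" --pt "0 0 0 0 0 0" --pt "0 0 0 0 0 0" --pt "0 0 0 0 0 0" --pt "0 0 0 0 0 0"

```text
time: 21.28
eef_pos: [0.5674, -0.0601, 0.1002]
eef_rot: [-3.124, -0.336, -0.0]
contact_force: [0.1, -0.5, -2.0]
opening: 0.0538
```

Run:
```python
from h import *
tgt((0.5125,0.196),0.05)
snap('side','s10.png')
tgt((0.5125,0.196),0.05)
```

```text
t 21.27 pos [ 0.5674 -0.0601  0.1002] heading 12.29 tilt [ 0.  0. -1.] F [ 0.09 -0.52 -1.99] open 0.0538
tool delta [ 0.0009 -0.2619  0.0502]
t 21.32 pos [ 0.5673 -0.0601  0.1002] heading 12.29 tilt [-0. -0. -1.] F [-0.5  -0.26 -3.56] open 0.0539
tool delta [ 0.0009 -0.2619  0.0502]
```

View pics/s10.png

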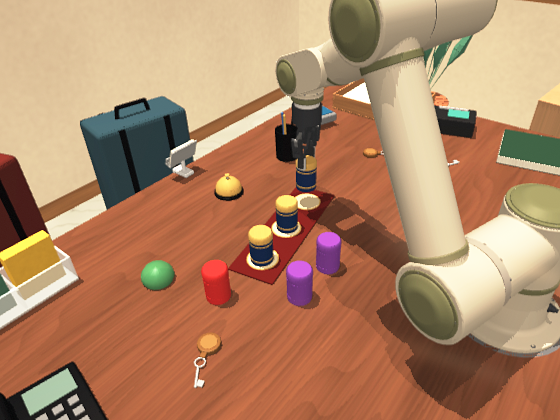

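The right tin reads about 2–3.5 N (light), so the middle one is the heaviest. Setting the right one back.

Emit:
servo_tool --pt "0 0 0.008 0 0 0" --pt "0 0 0.012 0 0 0" --pt "0 0 0.012 0 0 0" --pt "0 0 0.008 0 0 0" --pt "0 0 0.005 0 0 0" --pt "0 0 0.003 0 0 0" --pt "0 0 0.002 0 0 0" --pt "0 0 0 0 0 0"

```text
time: 22.32
eef_pos: [0.5677, -0.0601, 0.051]
eef_rot: [3.123, 0.336, 0.002]
contact_force: [-1.4, 0.4, 3.9]
opening: 0.0542
```

Emit:
servo_tool --pt "0 0 0 0 0 0" --pt "0 0 0 0 0 0"

```text
time: 22.58
eef_pos: [0.5677, -0.0601, 0.051]
eef_rot: [3.123, 0.336, 0.002]
contact_force: [-1.9, 1.4, 6.0]
opening: 0.0543
```

Emit:
servo_tool --pt "0 0 0 0 0 0" --pt "0 0 0 0 0 0" --pt "0 0 0 0 0 0" --pt "0 0 0 0 0 0" --fingers -1

```text
time: 23.08
eef_pos: [0.5673, -0.0602, 0.0501]
eef_rot: [-3.124, -0.336, 0.0]
contact_force: [0.5, -0.7, -0.4]
opening: 0.0853
```

Emit:
servo_tool --pt "0 0 -0.01 0 0 0" --pt "0 0 -0.025 0 0 0" --pt "0 0 -0.03 0 0 0" --pt "0 0 -0.03 0 0 0" --pt "0 0 -0.015 0 0 0" --pt "0 0 0 0 0 0"

```text
time: 23.82
eef_pos: [0.5676, -0.0602, 0.1609]
eef_rot: [3.123, 0.336, 0.002]
contact_force: [0.5, -0.7, -1.0]
opening: 0.085
```

Emit:
servo_tool --pt "0 -0.025 0 0 0 0" --pt "-0.001 -0.03 0 0 0 0" --pt "-0.001 -0.03 0 0 0 0" --pt "0 -0.025 0 0 0 0" --pt "0 -0.017 0 0 0 0" --pt "0 0 0 0 0 0" --pt "0 0 0 0 0 0"

```text
time: 24.7
eef_pos: [0.5385, 0.0629, 0.1599]
eef_rot: [3.124, 0.335, -0.001]
contact_force: [0.6, -0.6, -1.2]
opening: 0.0852
```

Run:
```python
from h import *
tgt((0.5385,0.0635),0.05)
snap('wrist','w11.png')
```

```text
t 24.7 pos [0.5385 0.0629 0.1599] heading 12.26 tilt [-0. -0. -1.] F [ 0.56 -0.62 -1.2 ] open 0.0852
tool delta [ 0.0002 -0.0006  0.1099]
```

View pics/w11.png

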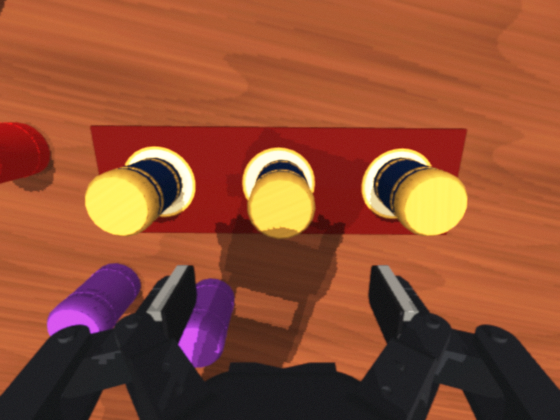

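All three are upright on their marks and the middle one is centred. Taking it for the final lift.

Emit:
servo_tool --pt "0 0 0.02 0 0 0" --pt "0 0 0.025 0 0 0" --pt "0 0 0.025 0 0 0" --pt "0 0 0.02 0 0 0" --pt "0 0 0.01 0 0 0" --pt "0 0 0.01 0 0 0" --pt "0 0 0 0 0 0" --pt "0 0 0 0 0 0"

```text
time: 25.75
eef_pos: [0.5388, 0.0635, 0.0508]
eef_rot: [3.123, 0.336, 0.002]
contact_force: [-0.3, 1.1, 0.3]
opening: 0.0855
```

Emit:
servo_tool --pt "0 0 0 0 0 0" --pt "0 0 0 0 0 0" --pt "0 0 0 0 0 0" --pt "0 0 0 0 0 0" --pt "0 0 0 0 0 0" --pt "0 0 0 0 0 0" --fingers 1 --force 60

```text
time: 26.5
eef_pos: [0.5386, 0.0638, 0.0509]
eef_rot: [-3.123, -0.336, -0.001]
contact_force: [-2.1, 1.6, 5.5]
opening: 0.0534
```

Emit:
servo_tool --pt "0 0 -0.005 0 0 0" --pt "0 0 -0.01 0 0 0" --pt "0 0 -0.015 0 0 0" --pt "0 0 -0.02 0 0 0" --pt "0 0 -0.02 0 0 0" --pt "0 0 -0.02 0 0 0" --pt "0 0 -0.02 0 0 0" --pt "0 0 -0.02 0 0 0"

```text
time: 27.5
eef_pos: [0.5382, 0.0635, 0.1817]
eef_rot: [3.123, 0.336, 0.001]
contact_force: [0.6, 0.4, -5.5]
opening: 0.0535
```

Emit:
servo_tool --pt "0 0 -0.02 0 0 0" --pt "0 0 -0.018 0 0 0" --pt "0 0 -0.015 0 0 0" --pt "0 0 -0.008 0 0 0" --pt "0 0 -0.003 0 0 0" --pt "0 0 0 0 0 0" --pt "0 0 0 0 0 0" --pt "0 0 0 0 0 0"

```text
time: 28.5
eef_pos: [0.5383, 0.0635, 0.2438]
eef_rot: [-3.123, -0.336, 0.001]
contact_force: [0.4, 0.3, -7.0]
opening: 0.0535
```

Emit:
servo_tool --pt "0 0 0 0 0 0" --pt "0 0 0 0 0 0" --pt "0 0 0 0 0 0" --pt "0 0 0 0 0 0" --pt "0 0 0 0 0 0" --pt "0 0 0 0 0 0" --pt "0 0 0 0 0 0" --pt "0 0 0 0 0 0"

```text
time: 29.5
eef_pos: [0.5384, 0.0636, 0.2442]
eef_rot: [-3.124, -0.336, -0.0]
contact_force: [0.6, -0.0, -7.2]
opening: 0.0536
```

Run:
```python
from h import *
tgt((0.5385,0.0635),0.245)
a=snap('side','s12.png');b=snap('scene','c12.png')
tgt((0.5385,0.0635),0.245); print(abs(state()['qd']).max())
```

```text
t 29.5 pos [0.5384 0.0636 0.2442] heading 12.29 tilt [ 0.  0. -1.] F [ 0.58 -0.03 -7.22] open 0.0536
tool delta [ 0.0001  0.0001 -0.0008]
t 29.6 pos [0.5384 0.0635 0.2442] heading 12.29 tilt [ 0.  0. -1.] F [-0.66  0.28 -5.91] open 0.0538
tool delta [ 0.0001  0.     -0.0008]
0.001009364622432936
```

View pics/s12.png

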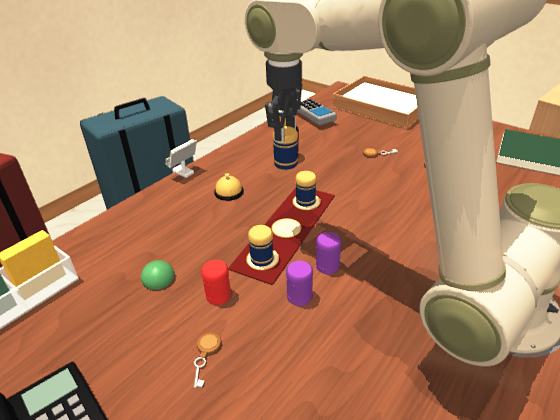

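View pics/c12.png

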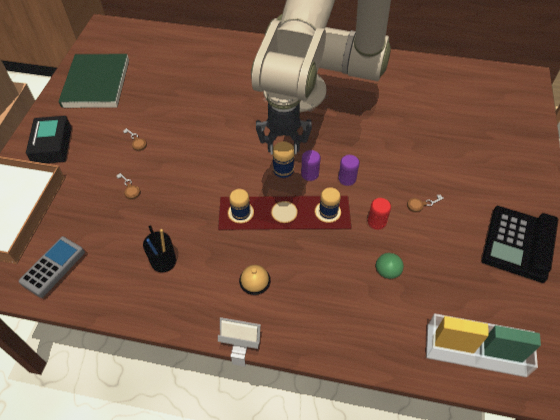

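The middle tin is held upright at about 20 cm over its empty mark. The other two stand on theirs and nothing else has moved. Handing in.

```bash
python3 -c "
from rig import *
print(close_job())"
```

```text
the job is handed in; nothing more can be done
None
```

I hefted all three tins from left to right and found the middle one heaviest. I handed the job in holding it up over its own mark, at about 30 s of the 67 s allowed.

| Tin | Wrist force while held up |
|---|---|
| Left | about 2–3 N |
| Middle | about 6–7 N |
| Right | about 2–3.5 N |

- **Held tin:** The last pictures show the middle tin upright, over its empty mark. Its underside is at about 0.20 m, worked out from how far the arm was raised. The arm was still and the grip steady.
- **Other tins:** The left and right tins stand upright on their own marks.
- **Bystanders:** The bell, paperweight, pen cup, fobs and look-alikes look unmoved by eye in the last two pictures.
- **Checks that failed or disagreed:**
  - The light-tin force readings varied by about 1–1.5 N between samples, but the gap to the heavy one was clear.
  - My first attempt to find the mat's outline in the side camera failed in code. I used lid positions from the three cameras instead, and they agreed within about 3 mm.

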